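# Hold a collar in the spring-clamp jig

### The job

Of the three loose metal collars, take the middle-sized one and put it over the pin of the clamping jig so that it sits flat on the jig's base plate, and let go of it. Then swing the jig's spring-loaded clamp bar round by its upright black handle until the bar presses firmly on the collar, and finish while still holding it there: the clamp springs open if you let go. Leave the other two collars, the paint jar and the glue pot where they stand.

Things in the scene. Friction and masses are not known exactly. Their poses are not given: they have to be found in the camera images.
- middle_center (a point): aluminium collar (plain round sleeve), 44 mm outside diameter, 36 mm tall, 18 mm bore right through, about 90 g, standing upright on the bench at the start; the point is its centre, half-way up (18 mm above its underside), z along the bore. This is the collar to use.
- small_center (a point): aluminium collar (plain round sleeve), 32 mm outside diameter, 36 mm tall, 18 mm bore right through, about 50 g, standing upright on the bench at the start; the point is its centre, half-way up (18 mm above its underside), z along the bore. Look-alike, to be left alone.
- large_center (a point): aluminium collar (plain round sleeve), 56 mm outside diameter, 36 mm tall, 18 mm bore right through, about 140 g, standing upright on the bench at the start; the point is its centre, half-way up (18 mm above its underside), z along the bore. Look-alike, to be left alone.
- jig: clamping jig, fixed to the bench: grey base plate 240 x 210 mm, 18 mm thick, with a steel pin and a clamp bar on it. Origin at bench level right under the pin; z up; in the jig's own axes the plate reaches from x -115 to +125 mm and y -60 to +150 mm, and the clamp's hinge stands at x +90, y +28 mm. A closed clamp bar lies along the jig's x on the +y side of the pin, its handle towards -x; closing moves the bar towards -y.
- pin_base (a point): foot of the jig's upright steel pin, on the pin's axis at the top face of the base plate (18 mm above the bench). The pin is 14 mm in diameter and 30 mm tall; its top 12 mm taper to 6 mm. A collar on it has 2 mm of play all round and stands 6 mm above the pin.
- clamp_handle (a point): centre of the clamp's upright round black handle, 20 mm in diameter, 50 mm tall (from 43 to 93 mm above the bench; the point is at 68 mm), fixed on the bar 165 mm from the hinge. The steel bar is 16 mm wide and 18 mm tall, its middle 35 mm above the bench, and reaches 10 mm past the handle's axis.
- clamp_hinge (a point): on the clamp's vertical hinge axis, at the bar's mid-height. The handle moves on a level circle of 165 mm radius about it.
- clamp (a joint): angle of the clamp bar in rad: 0 open (where the spring holds it, with about 80 mm of clear room between bar and pin), growing anticlockwise seen from above as it closes. It bears on the middle collar at about 0.60 (small collar 0.67, large collar 0.53, end stop with no collar 0.72). The spring pushes back with about 2 N at the handle when open and 5.5 N at 0.60, so push the handle with 10 to 20 N in all for a firm hold; let go, the clamp swings open again.
- jar_center (a point): paint jar, 60 mm in diameter, 75 mm tall, bystander; the point is its centre, half-way up.
- pot_center (a point): white glue pot with a pointed cap, 56 mm in diameter, 85 mm tall, bystander; the point is on its axis 40 mm above its underside.

How it is judged:
By the outcome, as a careful person would: the job done as asked, in the order asked, and still so for the second after the job is handed in, while the arm keeps its last pose, push and grip.
It also fails if it takes over 58 s, if anything falls off the work surface, if the arm or the gripper's body presses on something with over 40 N, if the wrist force passes 120 N, or if a joint passes its speed limit or range.

### The arm

A 6-joint arm with a two-finger parallel gripper is mounted at the origin on the work surface. World frame = base frame: x ahead of the robot, y to its left, z up, the work surface at z = 0. Lengths are in m, angles in rad, forces in N, time in s.
With the tool pointing down it reaches from about 0.325 to 0.775 m from the base axis. Payload 5.5 kg.
Tool frame: the origin (TCP) lies on the centre line of the jaws, within the pads' length; the fingertips stand 17 mm ahead of it and the grasp point (between the pads) lies 2 mm behind it; z points along the fingers, y is the direction in which the jaws open and shut (so a half turn about z gives the same grasp; the last joint's range is limited). The gripper opens to 88 mm and grips with 3 to 60 N. Pads are 20 mm wide; open, the fingers measure 115 mm over their backs; the gripper's body (75 mm by 178 mm) begins 61 mm behind the grasp point.
Start: joints at [-0.057, 0.091, 1.231, -0, 1.82, -0.057], TCP at [0.6, -0, 0.24] pointing down, gripper open.
Joint ranges: [-2.87, 2.87], [-0.86, 2.18], [0.17, 2.46], [-1.51, 4.65], [0.06, 2.69], [-2.65, 2.65]. Speed limits (rad/s): [2.57, 2.57, 3.01, 3.14, 3.14, 3.14].

### API

Orientations are given as [roll, pitch, yaw] about the fixed x, y, z axes, in that order (R = Rz(yaw) Ry(pitch) Rx(roll)).
In Python, from station import env gives the robot as it stands. The module is installed in compiled form; this text tells all that it offers.
- The arm moves only by the tool arm_command, never from a script. Its argument "rows" is a list of rows, each an object with "rotation": the turn, a rotation vector about the world's x, y, z in rad, a list of three; "xyz": the shift along the world's x, y, z in cm, a list of three; "grip": the opening, from -1 (shut) to 1 (fully open). In form: [{"rotation": [ax, ay, az], "xyz": [tx, ty, tz], "grip": grip}, ...]. A call has 1 to 8 rows; each row shifts and turns the commanded pose from where the row before left it; what a row does not reach is not made up. A row lasts 1/12 s, in which the tool goes at most 41.7 mm and 7.16 degrees, less where a joint would pass 70% of its speed; a pose out of reach is approached as far as the arm can. A call with a gripper value outside its range is refused whole. The fingers move at their own pace and stop on an object; "newtons" is the grip in N (left out, the last holds). Time passes only in rows, so rows that do not move let the fingers close. It gives the time, the measured TCP pose, the force and the opening at its end, in the units of the state.
- env.get_state(): the state, without advancing time (a new reading comes with each control period).
- env.capture(name): name is "scene" or "side" or "wrist"; returns the picture (400x640x3 uint8, red, green, blue); there is no depth.
- env.camera_params(name): a dict with "intrinsics" (3x3 intrinsics, pixels), "camera_from_world" (4x4, takes a point from world to camera coordinates). Camera axes: x right, y up, looking along -z (the intrinsics and any distortion apply to the point x, -y, -z); pixel columns grow to the right and rows downward; lengths in m; the calibration is good to about 2 mm. The wrist camera is an equidistant fisheye: a pixel r from the principal point sees the ray r / f radians off the axis. A picture is of the moment at which its call begins: read the wrist's pose just before it. camera_params takes no time and is no camera call; for the wrist camera it gives the pose at the moment of the call.
- env.close_job(): hands the job in, once; it reports no verdict.
Trained networks look in the newest picture that a camera, given by its name, has taken for a name from the list of things; names that differ only in an ending like _2 or _b are one class to them, and where a whole thing is asked for, a point or a joint stands for the part that bears it (a point fixed in the world has none). Each returns a list of dicts, best first, with "conf" (0 to 1); they miss things now and then, are a little off and sometimes report something else, mostly with a low value. They report only what shows in the picture. A call takes as long as a camera call.
- env.silhouettes(camera, target): "pixels" (400x640 bool, what is visible of it) and "extent" ([left, top, right, bottom] as shares, 0 to 1, of the picture: columns of its width, rows of its height, round what is visible of it).
- env.tip_of(camera, target): "xy" ([column, row] as shares, 0 to 1, of the picture: columns of its width, rows of its height: a listed point, or the origin of a listed thing).
The state is a dict: "t": time; "joint_pos": joint angles; "dq": joint speeds; "effort": joint torques, N m; "tool_pos": TCP position; "tool_rot": TCP orientation; "ft_force": force on the tool from outside, world axes, zero at the start; "ft_torque": the same for the moment, N m; "gripper_width": finger opening in m.
Only numpy, scipy, OpenCV 4.12 (cv2) and the standard library are available. Lean on these libraries where they do the work, as an engineer would, in place of code of your own. Each camera call takes 0.05 s, during which the arm holds its last target.

## Working session

There is one attempt and no reset: what is moved stays moved. The work goes in short steps, Python scripts to look and compute and a tool call to move; the robot and the scene stay as the last step left them, time stands still between calls to the robot, and variables do not carry over. Pictures are saved under pics/ and viewed, and the job is handed in when it is done.

Besides the shell and the picture viewer there is one more tool, called after "Call:" as name(argument=value, ...) on one line, values as JSON. arm_command: Moves the arm, as the interface text tells. Its arguments: {"type":"object","properties":{"rows":{"type":"array"},"newtons":{"type":"number"}},"required":["rows"]}

```bash
mkdir -p pics; cat > h.py <<'E'
import numpy as np, cv2
from station import env
def snap(c,fn):
    im=env.capture(c); cv2.imwrite('pics/'+fn,im[:,:,::-1]); return im
def ray(c,px):
    p=env.camera_params(c);K=np.array(p['intrinsics']);T=np.array(p['camera_from_world'])
    x=(px[0]-K[0,2])/K[0,0];y=(px[1]-K[1,2])/K[1,1]
    if c=='wrist':
        r=np.hypot(x,y);d=np.array([np.sin(r)*x/max(r,1e-9),np.sin(r)*y/max(r,1e-9),np.cos(r)])
    else: d=np.array([x,y,1.])
    d=d*[1,-1,-1]
    R=T[:3,:3];o=-R.T@T[:3,3];d=R.T@d
    return o,d/np.linalg.norm(d)
def atz(c,px,z):
    o,d=ray(c,px);return o+d*(z-o[2])/d[2]
def tri(rs):
    A=0;b=0
    for o,d in rs:
        M=np.eye(3)-np.outer(d,d);A=A+M;b=b+M@o
    X=np.linalg.solve(A,b)
    return X,[np.linalg.norm((np.eye(3)-np.outer(d,d))@(X-o)) for o,d in rs]
def tip(c,n):
    r=env.tip_of(c,n)
    return [(np.array(q['xy'])*[640,400],q['conf']) for q in r]
E
python3 - <<'E'
from h import *
print(env.get_state())
for c in('scene','side','wrist'):
    snap(c,c+'0.png')
Z=dict(middle_center=.018,small_center=.018,large_center=.018,pin_base=.018,clamp_handle=.068,clamp_hinge=.035,jig=0,jar_center=.0375,pot_center=.04)
for n,z in Z.items():
    for c in('scene','side','wrist'):
        for p,cf in tip(c,n)[:2]:
            print(n,c,p.round(1),round(cf,2),atz(c,p,z).round(4))
print(env.get_state()['t'])
E
```

```text
{'t': 0.0, 'joint_pos': array([-5.66850346e-02,  9.18733847e-02,  1.23187566e+00,  2.62540338e-05,
        1.81978357e+00, -5.66879073e-02]), 'dq': array([-0.00028811, -0.00063963,  0.00084628, -0.00055942,  0.00095356,
       -0.00059017]), 'effort': array([-3.13584051e-04, -4.46447504e+01, -4.06449509e+01,  6.96761138e-02,
        2.93726998e-02, -1.50731516e-04]), 'tool_pos': array([5.99743491e-01, 3.02275852e-05, 2.38503922e-01]), 'tool_rot': array([-3.13965726e+00, -1.35328971e-04,  1.57080551e+00]), 'ft_force': array([-0.05377334, -0.05514017, -0.31214707]), 'ft_torque': array([-0.03007337,  0.00571795, -0.02018491]), 'gripper_width': 0.08796695112818723}
middle_center scene [282.8 169. ] 0.74 [ 0.4492 -0.1488  0.018 ]
middle_center scene [448.1 167.6] 0.41 [0.3779 0.2725 0.018 ]
middle_center side [292.3 301.1] 0.74 [ 0.4588 -0.1448  0.018 ]
middle_center wrist [337.5  21.9] 0.45 [0.6148 0.1894 0.018 ]
small_center scene [213.  185.3] 0.56 [ 0.5475 -0.3008  0.018 ]
small_center side [386.9 335.2] 0.6 [ 0.5474 -0.2997  0.018 ]
small_center wrist [294.8 366.6] 0.57 [ 0.5523 -0.3
[... 693 characters left out ...]
e [258.4 158. ] 0.8 [0.6136 0.1829 0.035 ]
clamp_hinge wrist [338.1  20.3] 0.64 [0.6151 0.186  0.035 ]
jig scene [392.5 204.7] 0.86 [0.5373 0.1353 0.    ]
jig wrist [269.   60.1] 0.7 [0.5315 0.1463 0.    ]
jar_center scene [195.2 215.2] 0.75 [ 0.6915 -0.2897  0.0375]
jar_center side [438.2 283.8] 0.86 [ 0.6839 -0.2902  0.0375]
jar_center side [360.2 277.8] 0.2 [ 0.58   -0.1924  0.0375]
jar_center wrist [378.2 365.8] 0.86 [ 0.6841 -0.2891  0.0375]
pot_center scene [271.8 231.4] 0.88 [ 0.7238 -0.1121  0.04  ]
pot_center side [379.2 212.5] 0.95 [ 0.7144 -0.1018  0.04  ]
pot_center wrist [412.6 266.4] 0.92 [ 0.7132 -0.1097  0.04  ]
pot_center wrist [376.6 370.5] 0.5 [ 0.682  -0.2975  0.04  ]
1.5
```

View pics/scene0.png

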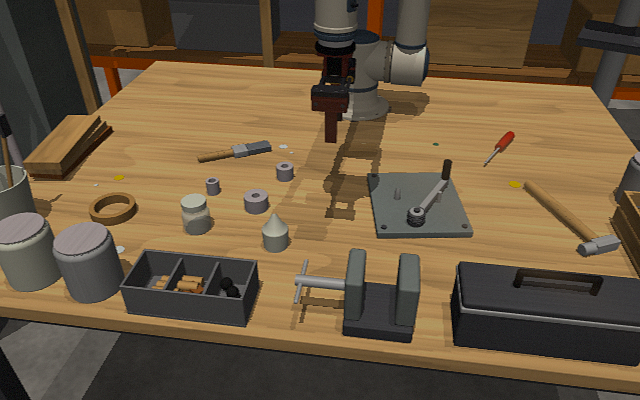

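View pics/side0.png

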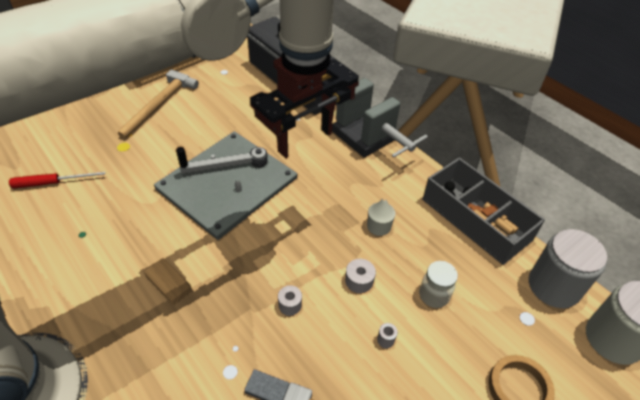

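View pics/wrist0.png

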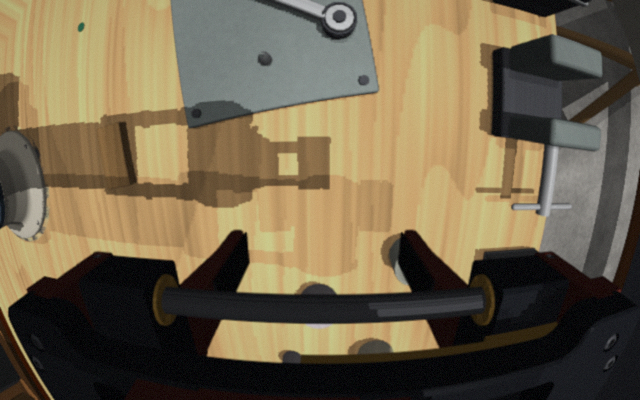

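The views agree. The middle collar is at scene (284,169) and side (290,299), with the large one at scene (257,200) and the small one at scene (212,186). The pin is at scene (397,193) and the handle at scene (446,170). Next I triangulate these points and get the wrist camera's offset.

```bash
python3 - <<'E'
from h import *
o,d=ray('wrist',(320,200));s=env.get_state()
print(o-s['tool_pos'],d)
for n in('middle_center','pin_base','clamp_handle','clamp_hinge'):
    rs=[ray(c,tip(c,n)[0][0]) for c in('scene','side')]
    X,e=tri(rs);print(n,X.round(4),np.round(e,4))
for c in('scene','side'):
  for n in('small_center','middle_center','large_center'):
    r=env.silhouettes(c,n)
    for q in r[:2]:
        e=np.array(q['extent'])*[640,400,640,400];print(c,n,q['conf'],e.round(1))
E
```

```text
[-0.00150615  0.07162626  0.14478508] [-0.01041451 -0.26127829 -0.96520733]
middle_center [ 0.4571 -0.147   0.0231] [0.0002 0.0002]
pin_base [0.5363 0.1394 0.0162] [0.0038 0.0038]
clamp_handle [0.475  0.258  0.0709] [0.0039 0.0039]
clamp_hinge [0.6144 0.1827 0.0335] [0.0012 0.0012]
scene small_center 0.7 [205.  178.3 218.5 198.6]
scene middle_center 0.86 [277.3 161.1 290.2 180.4]
scene large_center 0.67 [244.6 187.4 266.1 216. ]
side small_center 0.61 [376.8 322.4 396.5 348.3]
side middle_center 0.96 [281.5 285.8 304.9 314.5]
side middle_center 0.26 [178.1 144.2 264.7 175. ]
side large_center 0.63 [345.6 259.7 374.1 292.6]
```

Call:
arm_command(rows=[{"rotation": [0, 0, 0], "xyz": [-2.5, -2.5, -1], "grip": 1}, {"rotation": [0, 0, 0], "xyz": [-2.5, -2.5, -1], "grip": 1}, {"rotation": [0, 0, 0], "xyz": [-2.5, -2.5, -1], "grip": 1}, {"rotation": [0, 0, 0], "xyz": [-2.5, -2.5, -1], "grip": 1}, {"rotation": [0, 0, 0], "xyz": [-2.5, -2.5, -1], "grip": 1}, {"rotation": [0, 0, 0], "xyz": [-1.8, -2.3, -1], "grip": 1}, {"rotation": [0, 0, 0], "xyz": [0, 0, 0], "grip": 1}, {"rotation": [0, 0, 0], "xyz": [0, 0, 0], "grip": 1}])

```text
t: 2.87
tool_pos: [0.4562, -0.1488, 0.1794]
tool_rot: [-3.141, -0.0, 1.568]
ft_force: [0.1, 0.3, 1.4]
gripper_width: 0.0877
```

```bash
python3 - <<'E'
from h import *
snap('wrist','w1.png');snap('side','s1.png')
for p,cf in tip('wrist','middle_center'): print(p,cf,atz('wrist',p,.018))
for q in env.silhouettes('wrist','middle_center'): print(q['conf'],np.array(q['extent'])*[640,400,640,400])
E
```

```text
[320.128 183.   ] 0.88 [ 0.45336023 -0.14104544  0.018     ]
```

View pics/w1.png

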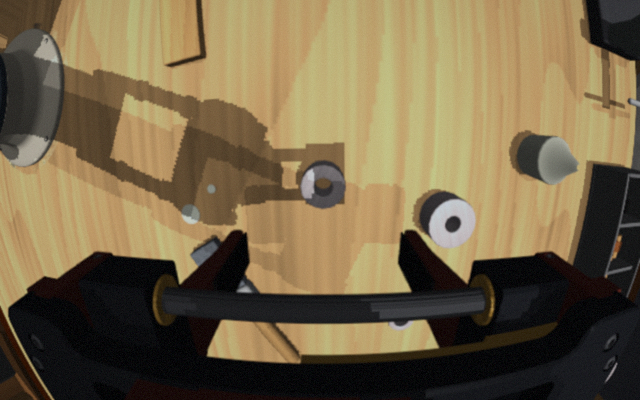

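```bash
python3 - <<'E'
from h import *
im=cv2.imread('pics/w1.png')
cv2.imwrite('pics/w1c.png',cv2.resize(im[145:225,280:370],None,fx=7,fy=7,interpolation=cv2.INTER_CUBIC))
im=cv2.imread('pics/s1.png')
cv2.imwrite('pics/s1c.png',cv2.resize(im[250:350,230:360],None,fx=6,fy=6,interpolation=cv2.INTER_CUBIC))
E
```

```text
(no output)
```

View pics/w1c.png

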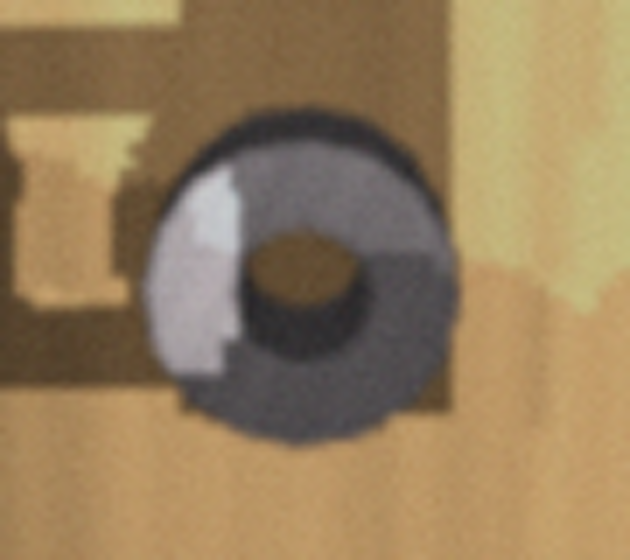

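View pics/s1c.png

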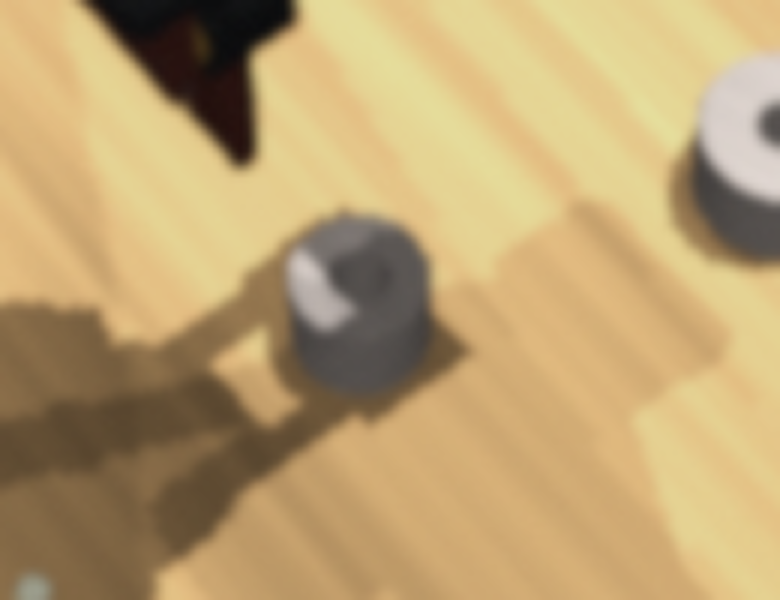

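```bash
python3 - <<'E'
from h import *
print(atz('wrist',(323.1,186.7),.036),atz('side',(289.5,295.8),.036))
print(atz('scene',(283.8,166),.036))
print(tri([ray('wrist',(323.1,186.7)),ray('side',(289.5,295.8))]), env.get_state()['tool_pos'])
E
```

```text
[ 0.45640615 -0.14070136  0.036     ] [ 0.45534259 -0.14151621  0.036     ]
[ 0.46270151 -0.14254481  0.036     ]
(array([ 0.45614032, -0.14090587,  0.03448492]), [np.float64(0.0002985687053893879), np.float64(0.000298568705389371)]) [ 0.45790955 -0.14726853  0.18027312]
```

Call:
arm_command(rows=[{"rotation": [0, 0, 0], "xyz": [-0.2, 0.6, -2], "grip": 1}, {"rotation": [0, 0, 0], "xyz": [0, 0, -3.4], "grip": 1}, {"rotation": [0, 0, 0], "xyz": [0, 0, -3.4], "grip": 1}, {"rotation": [0, 0, 0], "xyz": [0, 0, -3.4], "grip": 1}, {"rotation": [0, 0, 0], "xyz": [0, 0, -2], "grip": 1}, {"rotation": [0, 0, 0], "xyz": [0, 0, -1.2], "grip": 1}, {"rotation": [0, 0, 0], "xyz": [0, 0, 0], "grip": 1}, {"rotation": [0, 0, 0], "xyz": [0, 0, 0], "grip": 1}])

```text
t: 3.73
tool_pos: [0.4556, -0.1416, 0.0262]
tool_rot: [3.141, -0.0, 1.572]
ft_force: [0.0, -0.5, 1.0]
gripper_width: 0.0877
```

```bash
python3 - <<'E'
from h import *
print(env.get_state()['tool_pos'])
snap('wrist','w2.png')
print(env.get_state()['tool_pos'])
E
```

```text
[ 0.45563196 -0.1416098   0.02622366]
[ 0.45624444 -0.14203935  0.02735684]
```

View pics/w2.png

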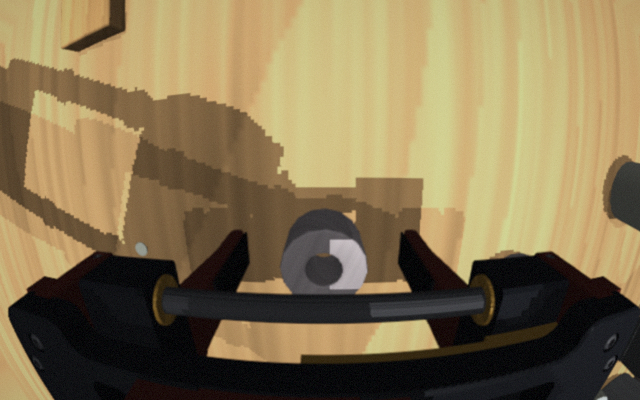

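The collar sits between the jaws, with its top centre near (323,265). Closing now.

Call:
arm_command(rows=[{"rotation": [0, 0, 0], "xyz": [0, 0, -0.2], "grip": -1}, {"rotation": [0, 0, 0], "xyz": [0, 0, 0], "grip": -1}, {"rotation": [0, 0, 0], "xyz": [0, 0, 0], "grip": -1}, {"rotation": [0, 0, 0], "xyz": [0, 0, 0], "grip": -1}, {"rotation": [0, 0, 0], "xyz": [0, 0, 0], "grip": -1}, {"rotation": [0, 0, 0], "xyz": [0, 0, 0], "grip": -1}], newtons=25)

```text
t: 4.28
tool_pos: [0.4551, -0.1421, 0.0239]
tool_rot: [3.141, 0.0, 1.571]
ft_force: [0.5, -0.3, -0.2]
gripper_width: 0.0513
```

Call:
arm_command(rows=[{"rotation": [0, 0, 0], "xyz": [0, 0, 0], "grip": -1}, {"rotation": [0, 0, 0], "xyz": [0, 0, 0], "grip": -1}, {"rotation": [0, 0, 0], "xyz": [0, 0, 0], "grip": -1}, {"rotation": [0, 0, 0], "xyz": [0, 0, 0], "grip": -1}])

```text
t: 4.62
tool_pos: [0.4551, -0.142, 0.0238]
tool_rot: [3.141, 0.0, 1.571]
ft_force: [0.5, 0.5, 0.9]
gripper_width: 0.0442
```

Call:
arm_command(rows=[{"rotation": [0, 0, 0], "xyz": [0, 0, 2], "grip": -1}, {"rotation": [0, 0, 0], "xyz": [0, 0, 3.5], "grip": -1}, {"rotation": [0, 0, 0], "xyz": [0, 0, 3.5], "grip": -1}, {"rotation": [0, 0, 0], "xyz": [0, 1, 3], "grip": -1}, {"rotation": [0, 0, 0], "xyz": [0, 2.2, 2], "grip": -1}, {"rotation": [0, 0, 0], "xyz": [1, 3, 1], "grip": -1}, {"rotation": [0, 0, 0], "xyz": [1, 3, 0], "grip": -1}, {"rotation": [0, 0, 0], "xyz": [1, 3, 0], "grip": -1}])

```text
t: 5.28
tool_pos: [0.4855, -0.0189, 0.1748]
tool_rot: [3.139, 0.0, 1.57]
ft_force: [1.6, 0.7, -0.5]
gripper_width: 0.0436
```

Call:
arm_command(rows=[{"rotation": [0, 0, 0], "xyz": [1, 3, 0], "grip": -1}, {"rotation": [0, 0, 0], "xyz": [1, 3, 0], "grip": -1}, {"rotation": [0, 0, 0], "xyz": [1, 2, 0], "grip": -1}, {"rotation": [0, 0, 0], "xyz": [1, 1.5, 0], "grip": -1}, {"rotation": [0, 0, 0], "xyz": [0.5, 0.5, 0], "grip": -1}, {"rotation": [0, 0, 0], "xyz": [0, 0, 0], "grip": -1}, {"rotation": [0, 0, 0], "xyz": [0, 0, 0], "grip": -1}])

```text
t: 5.87
tool_pos: [0.5298, 0.0795, 0.1731]
tool_rot: [-3.14, 0.001, 1.571]
ft_force: [-0.6, 0.2, -1.6]
gripper_width: 0.0437
```

```bash
python3 - <<'E'
from h import *
s=env.get_state();print(s['tool_pos'],s['gripper_width'],s['ft_force'])
im=snap('wrist','w3.png')
Z=dict(pin_base=.018,clamp_handle=.068,clamp_hinge=.035)
for n,z in Z.items():
    for p,cf in tip('wrist',n)[:1]:print(n,p,cf,atz('wrist',p,z))
snap('side','s3.png')
for n,z in Z.items():
    for p,cf in tip('side',n)[:1]:print(n,p,cf,atz('side',p,z))
print(env.get_state()['tool_pos'])
E
```

```text
[0.52976274 0.07947799 0.17310665] 0.04373425741517585 [-0.64189373  0.22022768 -1.63890172]
pin_base [323.584 125.48 ] 0.64 [0.52846918 0.14338349 0.018     ]
clamp_hinge [418.688  85.   ] 0.61 [0.6169114  0.18439224 0.035     ]
pin_base [236.288 187.   ] 0.87 [0.53349882 0.1533842  0.018     ]
clamp_handle [184.832 154.48 ] 0.96 [0.47693389 0.25984848 0.068     ]
clamp_hinge [242.176 188.68 ] 0.28 [0.53336116 0.12767653 0.035     ]
[0.52991016 0.07951962 0.17382378]
```

View pics/w3.png

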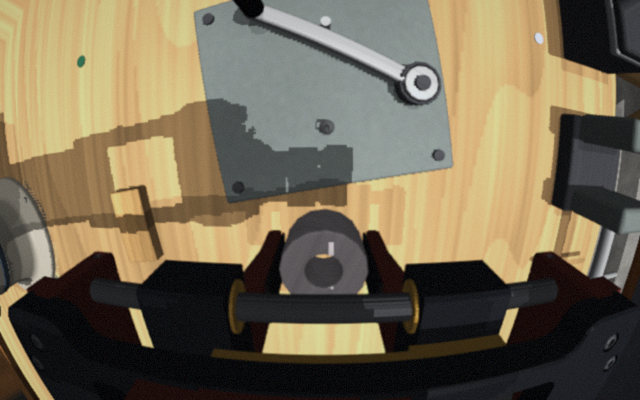

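View pics/s3.png

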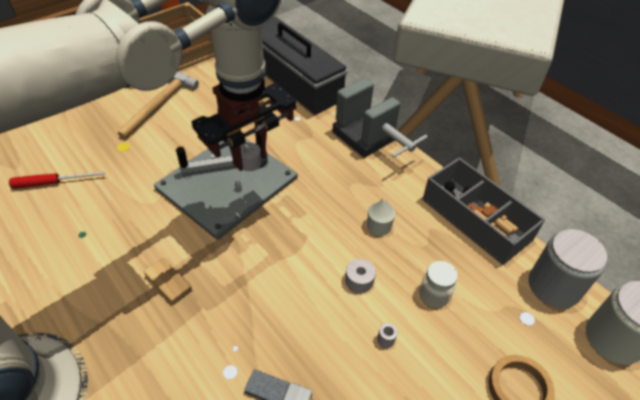

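The collar is held and its top centre is at (323,267). The pin is at (325,127), the hinge at (420,84) and the handle at (248,5), cut off by the picture edge.

```bash
python3 - <<'E'
from h import *
im=cv2.imread('pics/w3.png')
cv2.imwrite('pics/w3c.png',cv2.resize(im[100:155,295:355],None,fx=10,fy=10,interpolation=cv2.INTER_CUBIC))
cv2.imwrite('pics/w3d.png',cv2.resize(im[200:310,260:390],None,fx=5,fy=5,interpolation=cv2.INTER_CUBIC))
im=cv2.imread('pics/s3.png')
cv2.imwrite('pics/s3c.png',cv2.resize(im[130:240,150:310],None,fx=5,fy=5,interpolation=cv2.INTER_CUBIC))
E
```

```text
(no output)
```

View pics/w3c.png

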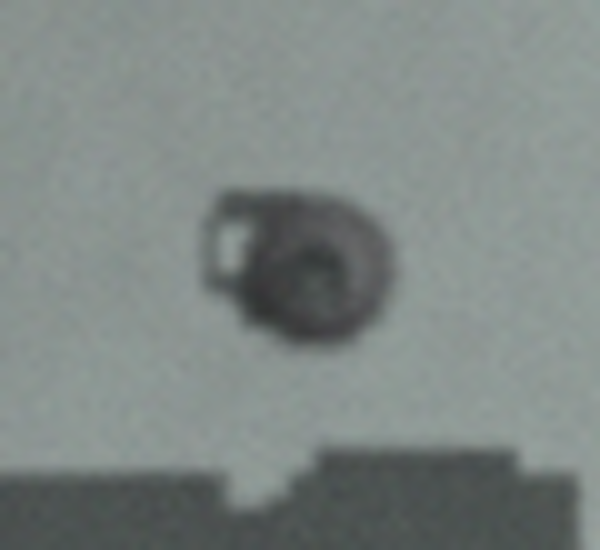

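View pics/w3d.png

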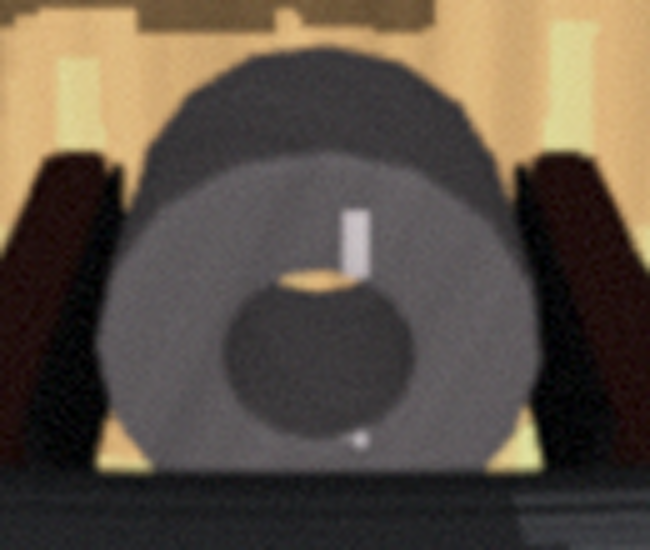

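View pics/s3c.png

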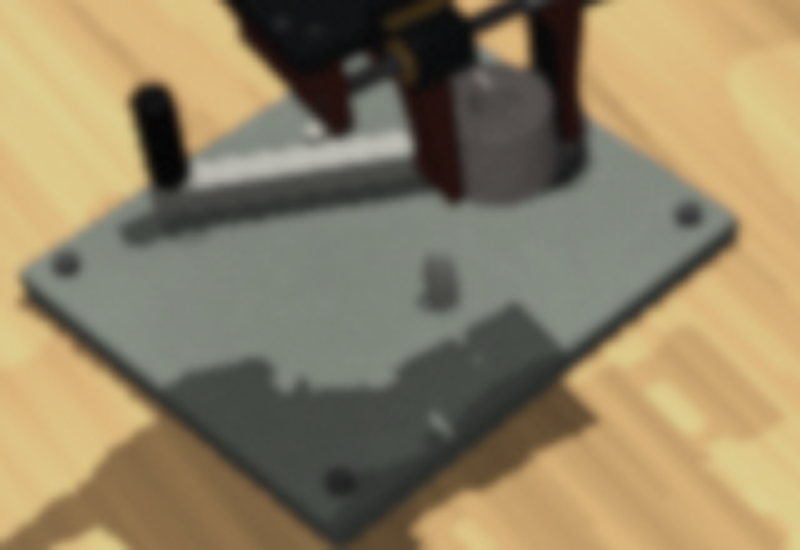

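```bash
python3 - <<'E'
from h import *
print('pin top wrist',atz('wrist',(326.5,126.5),.048),'base-level',atz('wrist',(326.8,126.8),.03))
print('pin top side',atz('side',(237.4,181.6),.048),'base side',atz('side',(238,189.6),.018))
print(tri([ray('wrist',(326.5,126.5)),ray('side',(237.4,181.6))]))
t=env.get_state()['tool_pos']
print('collar top',atz('wrist',(323.6,270.6),t[2]+.012)-t,t)
im=cv2.imread('pics/scene0.png')
cv2.imwrite('pics/sc0c.png',cv2.resize(im[160:245,360:480],None,fx=6,fy=6,interpolation=cv2.INTER_CUBIC))
E
```

```text
pin top wrist [0.5312896  0.14381408 0.048     ] base-level [0.53175841 0.14304794 0.03      ]
pin top side [0.53095377 0.14018408 0.048     ] base side [0.53221961 0.14473153 0.018     ]
(array([0.53191835, 0.14342301, 0.044475  ]), [np.float64(0.0006609223661135532), np.float64(0.0006609223661137263)])
collar top [-0.00131233  0.00039507  0.012     ] [0.52991016 0.07951962 0.17382378]
```

View pics/sc0c.png

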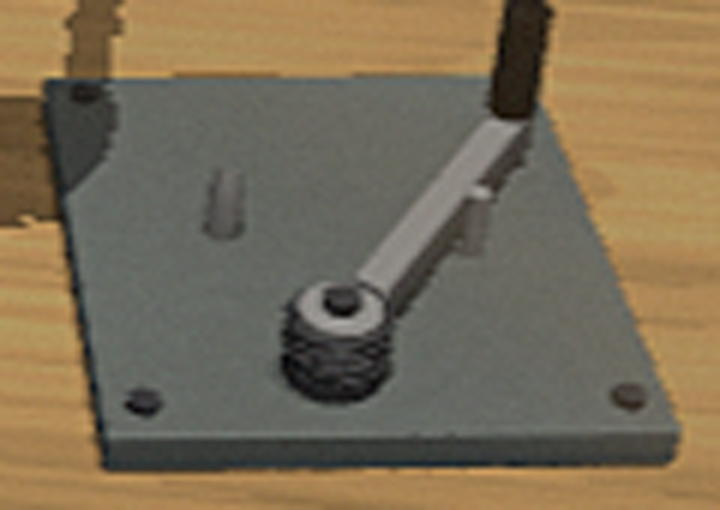

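Call:
arm_command(rows=[{"rotation": [0, 0, 0], "xyz": [0.3, 1.5, -1], "grip": -1}, {"rotation": [0, 0, 0], "xyz": [0, 2.5, -2], "grip": -1}, {"rotation": [0, 0, 0], "xyz": [0, 1.4, -2.5], "grip": -1}, {"rotation": [0, 0, 0], "xyz": [0, 0.9, -2], "grip": -1}, {"rotation": [0, 0, 0], "xyz": [0, 0, -1.3], "grip": -1}, {"rotation": [0, 0, 0], "xyz": [0, 0, 0], "grip": -1}, {"rotation": [0, 0, 0], "xyz": [0, 0, 0], "grip": -1}, {"rotation": [0, 0, 0], "xyz": [0, 0, 0], "grip": -1}])

```text
t: 6.93
tool_pos: [0.5338, 0.1424, 0.0873]
tool_rot: [3.139, -0.0, 1.57]
ft_force: [-0.1, 0.0, -0.7]
gripper_width: 0.044
```

```bash
python3 - <<'E'
from h import *
print(atz('scene',(398.5,188.7),.048),atz('scene',(397.3,198.5),.018))
print(tri([ray('wrist',(320,200)),ray('wrist',(320,210))])[0]) if 0 else 0
s=env.get_state();print(s['tool_pos'],s['gripper_width'],s['ft_force'])
for c in('scene','side','wrist'):
    im=snap(c,c+'4.png')
a=cv2.imread('pics/side4.png')[130:240,180:300];b=cv2.imread('pics/scene4.png')[130:240,340:460]
cv2.imwrite('pics/c4.png',cv2.resize(np.hstack([a,b]),None,fx=3.3,fy=3.3,interpolation=cv2.INTER_CUBIC))
print(env.get_state()['tool_pos'])
E
```

```text
[0.53848663 0.14518391 0.048     ] [0.5356923  0.14502498 0.018     ]
[0.53383391 0.14238327 0.08729379] 0.04395392744314488 [-0.06538014  0.02531035 -0.74506442]
[0.53396994 0.14261557 0.08748006]
```

View pics/c4.png

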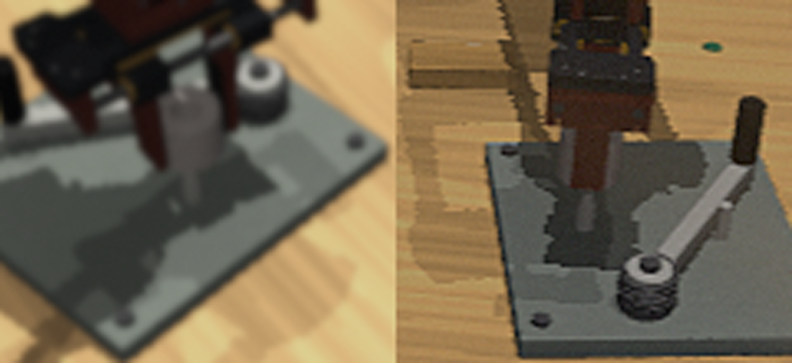

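View pics/wrist4.png

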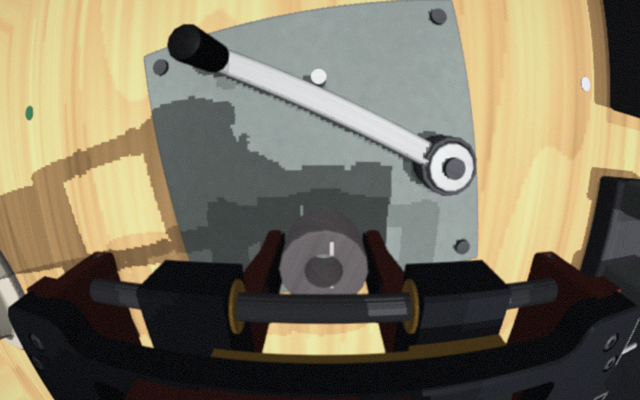

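```bash
python3 - <<'E'
from h import *
a=cv2.imread('pics/side4.png')[140:210,210:270];b=cv2.imread('pics/scene4.png')[160:215,375:425]
a=cv2.resize(a,(480,560),interpolation=cv2.INTER_CUBIC);b=cv2.resize(b,(500,550),interpolation=cv2.INTER_CUBIC)
cv2.imwrite('pics/a4.png',a);cv2.imwrite('pics/b4.png',b)
def proj(c,X):
    p=env.camera_params(c);K=np.array(p['intrinsics']);T=np.array(p['camera_from_world']);q=T[:3,:3]@X+T[:3,3];return np.array([K[0,0]*q[0]/-q[2]+K[0,2],K[1,1]*-q[1]/-q[2]+K[1,2]])
t=env.get_state()['tool_pos']
for c in('side','scene'):
    print(c,proj(c,t+[0,0,-.024]),proj(c,t+[0,0,.012]),proj(c,np.array([t[0],t[1],.048])),proj(c,np.array([t[0],t[1],.018])), [proj(c,np.array([t[0]+i,t[1]+j,.048]))-proj(c,np.array([t[0],t[1],.048])) for i,j in((.01,0),(0,.01))])
for n,z in dict(clamp_handle=.068,clamp_hinge=.035).items():
    for p,cf in tip('wrist',n)[:1]:print(n,p,cf,atz('wrist',p,z))
print('handle top',atz('wrist',(187,44),.093),'hinge',atz('wrist',(453,168),.048))
E
```

```text
side [237.28987129 175.23680375] [235.67153495 163.03421065] [237.96105451 180.29766503] [239.22182491 189.80413655] [array([ 3.94877878, -2.1068363 ]), array([-2.60278244, -2.70796701])]
scene [398.03126003 181.98832482] [399.46627294 168.79503758] [397.43001541 187.51607513] [396.29080882 197.98976476] [array([-0.09657709,  2.42198713]), array([4.32434234, 0.36502164])]
clamp_handle [199.296  48.28 ] 0.93 [0.46418785 0.25653626 0.068     ]
clamp_hinge [444.992 163.4  ] 0.81 [0.6144288  0.18674596 0.035     ]
handle top [0.46791326 0.25312481 0.093     ] hinge [0.61487976 0.18578591 0.048     ]
```

View pics/a4.png

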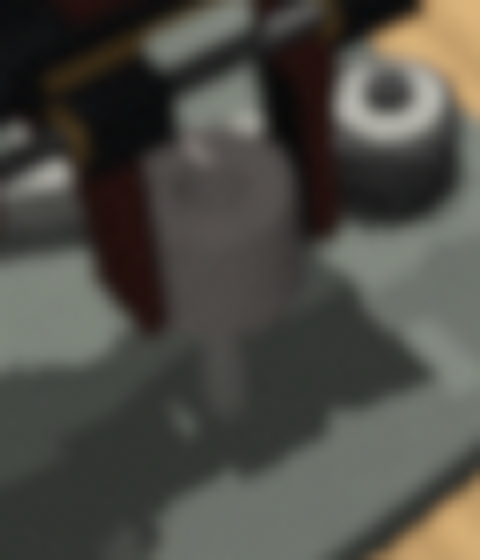

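View pics/b4.png

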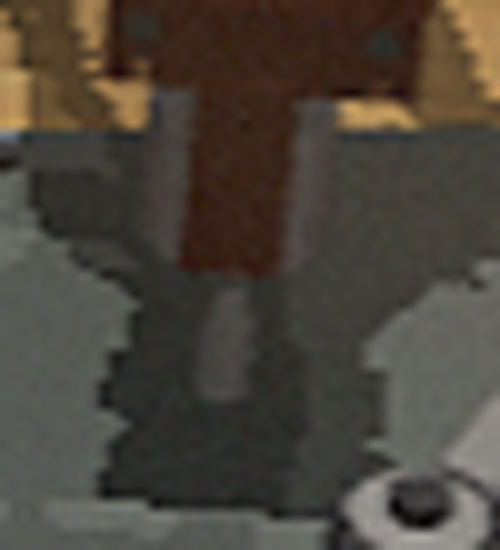

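Call:
arm_command(rows=[{"rotation": [0, 0, 0], "xyz": [-0.15, 0.15, 0], "grip": -1}, {"rotation": [0, 0, 0], "xyz": [0, 0, -0.6], "grip": -1}, {"rotation": [0, 0, 0], "xyz": [0, 0, -0.6], "grip": -1}, {"rotation": [0, 0, 0], "xyz": [0, 0, -0.6], "grip": -1}, {"rotation": [0, 0, 0], "xyz": [0, 0, -0.5], "grip": -1}, {"rotation": [0, 0, 0], "xyz": [0, 0, 0], "grip": -1}, {"rotation": [0, 0, 0], "xyz": [0, 0, 0], "grip": -1}])

```text
t: 7.77
tool_pos: [0.5311, 0.1444, 0.0618]
tool_rot: [-3.14, 0.0, 1.571]
ft_force: [-0.1, -0.2, -1.0]
gripper_width: 0.0437
```

Call:
arm_command(rows=[{"rotation": [0, 0, 0], "xyz": [0, 0, -0.5], "grip": -1}, {"rotation": [0, 0, 0], "xyz": [0, 0, -0.5], "grip": -1}, {"rotation": [0, 0, 0], "xyz": [0, 0, -0.4], "grip": -1}, {"rotation": [0, 0, 0], "xyz": [0, 0, -0.2], "grip": -1}, {"rotation": [0, 0, 0], "xyz": [0, 0, 0], "grip": -1}, {"rotation": [0, 0, 0], "xyz": [0, 0, 0], "grip": -1}])

```text
t: 8.27
tool_pos: [0.5314, 0.1445, 0.0464]
tool_rot: [-3.141, 0.0, 1.571]
ft_force: [-0.1, 0.4, -1.9]
gripper_width: 0.0439
```

Call:
arm_command(rows=[{"rotation": [0, 0, 0], "xyz": [0, 0, -0.2], "grip": -1}, {"rotation": [0, 0, 0], "xyz": [0, 0, -0.2], "grip": -1}, {"rotation": [0, 0, 0], "xyz": [0, 0, 0], "grip": -1}, {"rotation": [0, 0, 0], "xyz": [0, 0, 0], "grip": -1}])

```text
t: 8.6
tool_pos: [0.5314, 0.1445, 0.0425]
tool_rot: [-3.141, 0.0, 1.571]
ft_force: [-0.3, 0.0, -1.3]
gripper_width: 0.0441
```

```bash
python3 - <<'E'
from h import *
s=env.get_state();print(s['tool_pos'],s['gripper_width'],s['ft_force'])
snap('side','s5.png');a=cv2.imread('pics/s5.png')[130:220,190:290]
cv2.imwrite('pics/a5.png',cv2.resize(a,None,fx=6,fy=6,interpolation=cv2.INTER_CUBIC))
s=env.get_state();print(s['tool_pos'],s['gripper_width'],s['ft_force'])
E
```

```text
[0.53144315 0.14447566 0.04249617] 0.04409385403651327 [-0.32437041  0.02805275 -1.26123716]
[0.53148287 0.14447622 0.04262719] 0.0438492246862505 [ 0.7031079  -0.66615143 -1.00572367]
```

View pics/a5.png

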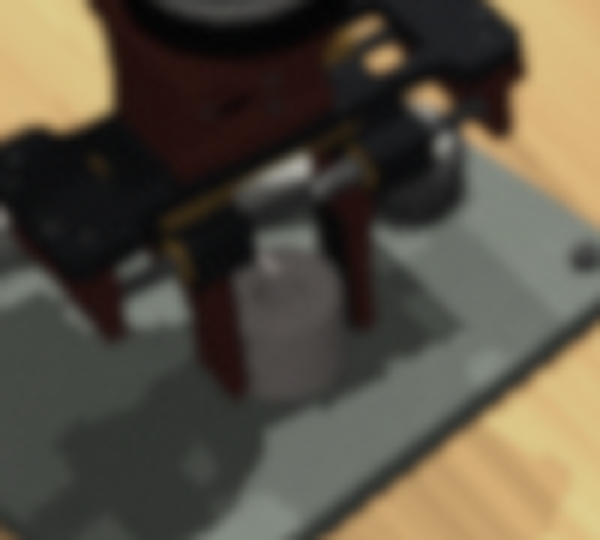

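The collar is over the pin and practically at plate level. I go a little further down to feel for contact.

Call:
arm_command(rows=[{"rotation": [0, 0, 0], "xyz": [0, 0, -0.1], "grip": -1}, {"rotation": [0, 0, 0], "xyz": [0, 0, -0.1], "grip": -1}, {"rotation": [0, 0, 0], "xyz": [0, 0, 0], "grip": -1}])

```text
t: 8.9
tool_pos: [0.5317, 0.1446, 0.0418]
tool_rot: [3.141, -0.0, 1.571]
ft_force: [-2.5, -1.0, 4.6]
gripper_width: 0.044
```

Call:
arm_command(rows=[{"rotation": [0, 0, 0], "xyz": [0, 0, 0], "grip": 0.5}, {"rotation": [0, 0, 0], "xyz": [0, 0, 0], "grip": 0.5}, {"rotation": [0, 0, 0], "xyz": [0, 0, 0], "grip": 0.5}, {"rotation": [0, 0, 0], "xyz": [0, 0, 0], "grip": 0.5}, {"rotation": [0, 0, 0], "xyz": [0, 0, 0], "grip": 0.5}, {"rotation": [0, 0, 0], "xyz": [0, 0, 0], "grip": 0.5}])

```text
t: 9.4
tool_pos: [0.5315, 0.1445, 0.0404]
tool_rot: [-3.141, 0.0, 1.571]
ft_force: [0.1, 0.2, 0.3]
gripper_width: 0.0658
```

Call:
arm_command(rows=[{"rotation": [0, 0, 0], "xyz": [0, 0, 1], "grip": 0.5}, {"rotation": [0, 0, 0], "xyz": [0, 0, 2.5], "grip": 0.5}, {"rotation": [0, 0, 0], "xyz": [0, 0, 4], "grip": 0.5}, {"rotation": [0, 0, 0], "xyz": [0, 0, 4], "grip": 0.5}, {"rotation": [0, 0, 0], "xyz": [0, 0, 3], "grip": 0.5}, {"rotation": [0, 0, 0], "xyz": [0, 0, 0], "grip": 0.5}, {"rotation": [0, 0, 0], "xyz": [0, 0, 0], "grip": 0.5}])

```text
t: 9.98
tool_pos: [0.5326, 0.1447, 0.1892]
tool_rot: [3.136, -0.001, 1.571]
ft_force: [-0.1, 0.5, -1.1]
gripper_width: 0.0656
```

```bash
python3 - <<'E'
from h import *
s=env.get_state();print(s['tool_pos'],s['gripper_width'],s['ft_force'])
for c in('side','scene','wrist'):
    snap(c,c+'6.png')
    for n,z in dict(clamp_handle=.068,clamp_hinge=.035,middle_center=.036).items():
        for p,cf in tip(c,n)[:1]:print(c,n,p.round(1),cf,atz(c,p,z).round(4))
a=cv2.imread('pics/side6.png')[120:240,150:310];b=cv2.imread('pics/scene6.png')[140:240,360:480]
cv2.imwrite('pics/a6.png',np.hstack([cv2.resize(a,(440,330),interpolation=cv2.INTER_CUBIC),cv2.resize(b,(360,330),interpolation=cv2.INTER_CUBIC)]))
E
```

```text
[0.53263856 0.14474905 0.18920635] 0.06560284171250258 [-0.08913714  0.51991595 -1.07151422]
side clamp_handle [183.4 155.8] 0.88 [0.4725 0.2581 0.068 ]
side clamp_hinge [258.2 155.2] 0.6 [0.6184 0.1905 0.035 ]
side middle_center [239.7 181. ] 0.74 [0.5411 0.1487 0.036 ]
scene clamp_handle [445.6 169.4] 0.55 [0.4693 0.2538 0.068 ]
scene clamp_hinge [411.7 212.5] 0.82 [0.6083 0.1769 0.035 ]
scene middle_center [398.9 189.6] 0.71 [0.5244 0.1469 0.036 ]
wrist clamp_handle [246.7  74.3] 0.57 [0.4648 0.2555 0.068 ]
wrist clamp_hinge [409.5 153.5] 0.8 [0.6142 0.1836 0.035 ]
wrist middle_center [320.6 192.2] 0.79 [0.5273 0.1444 0.036 ]
```

View pics/a6.png

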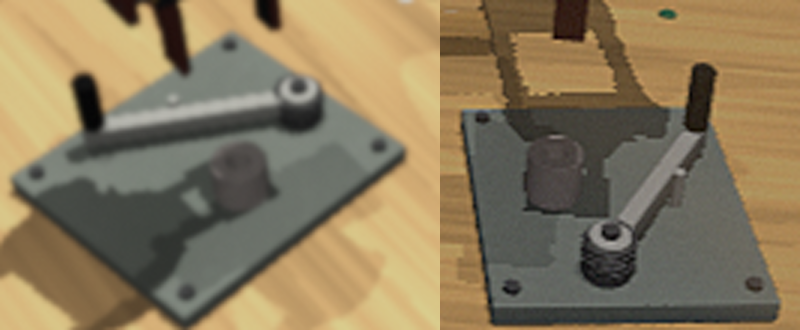

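View pics/wrist6.png

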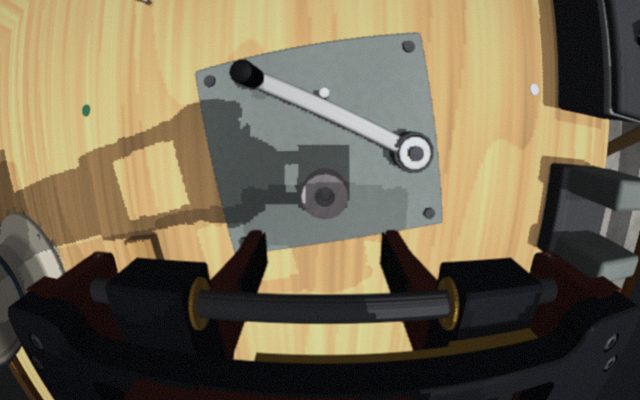

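The collar stands flat on the plate over the pin, at wrist (324,193), and is released. The handle top is at wrist (242,71). I move above the handle and turn the jaws along its path.

Call:
arm_command(rows=[{"rotation": [0, 0, 0.124], "xyz": [-0.8, 1.4, 0], "grip": 0.5}, {"rotation": [0, 0, 0.124], "xyz": [-0.8, 1.4, 0], "grip": 0.5}, {"rotation": [0, 0, 0.124], "xyz": [-0.8, 1.4, 0], "grip": 0.5}, {"rotation": [0, 0, 0.124], "xyz": [-0.8, 1.4, 0], "grip": 0.5}, {"rotation": [0, 0, 0.124], "xyz": [-0.8, 1.4, 0], "grip": 0.5}, {"rotation": [0, 0, 0.124], "xyz": [-0.8, 1.4, 0], "grip": 0.5}, {"rotation": [0, 0, 0.124], "xyz": [-0.8, 1.4, 0], "grip": 0.5}, {"rotation": [0, 0, 0.124], "xyz": [-0.8, 1.4, 0], "grip": 0.5}])

```text
t: 11.25
tool_pos: [0.4671, 0.2572, 0.1857]
tool_rot: [3.141, 0.0, 2.569]
ft_force: [-0.4, -0.1, 0.4]
gripper_width: 0.0656
```

Call:
arm_command(rows=[{"rotation": [0, 0, 0.124], "xyz": [0, 0, 0], "grip": 0.5}, {"rotation": [0, 0, 0], "xyz": [0, 0, 0], "grip": 0.5}, {"rotation": [0, 0, 0], "xyz": [0, 0, 0], "grip": 0.5}])

```text
t: 11.5
tool_pos: [0.4675, 0.2565, 0.1857]
tool_rot: [-3.142, 0.0, 2.683]
ft_force: [-0.3, 0.3, -0.4]
gripper_width: 0.0654
```

```bash
python3 - <<'E'
from h import *
s=env.get_state();print(s['tool_pos'],s['tool_rot'],s['gripper_width'],s['joint_pos'])
im=snap('wrist','w7.png');snap('side','s7.png')
for p,cf in tip('wrist','clamp_handle')[:1]:print(p,cf,atz('wrist',p,.068))
a=cv2.imread('pics/side6.png')
print(ray('wrist',(320,200))[0])
E
```

```text
[0.46751096 0.25653742 0.18566148] [-3.14154582e+00  2.15776374e-04  2.68338503e+00] 0.06538625436548288 [ 4.38190646e-01 -9.29806032e-02  1.50995559e+00 -2.00145535e-04
  1.72451951e+00 -6.74428709e-01]
[319.616 201.12 ] 0.87 [0.46440281 0.25250371 0.068     ]
[0.40112804 0.28728707 0.33038647]
```

View pics/w7.png

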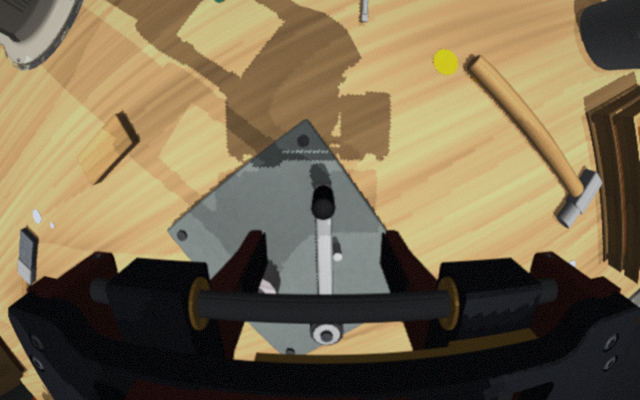

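View pics/s7.png

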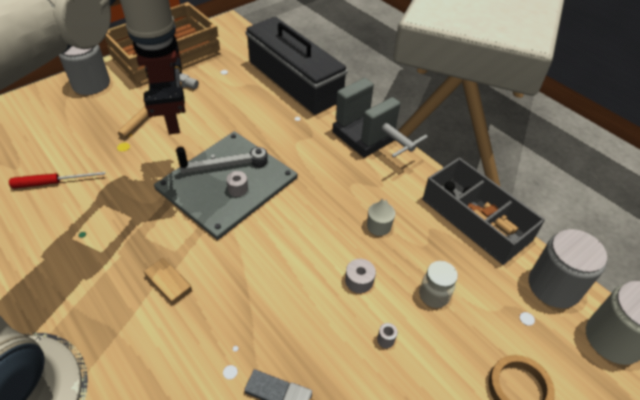

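```bash
python3 - <<'E'
from h import *
print(atz('wrist',(323,206),.093),atz('wrist',(321,200),.068),atz('wrist',(326,335),.05))
im=cv2.imread('pics/w7.png')
cv2.imwrite('pics/w7c.png',cv2.resize(im[150:260,270:380],None,fx=5,fy=5,interpolation=cv2.INTER_CUBIC))
E
```

```text
[0.46318727 0.256445   0.093     ] [0.46402628 0.25404699 0.068     ] [0.61460344 0.18559437 0.05      ]
```

View pics/w7c.png

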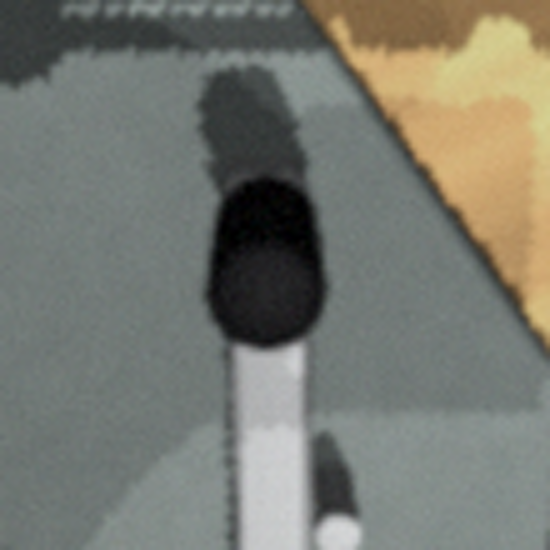

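Call:
arm_command(rows=[{"rotation": [0, 0, 0], "xyz": [-0.2, -0.1, -1], "grip": 0.5}, {"rotation": [0, 0, 0], "xyz": [0, 0, -3], "grip": 0.5}, {"rotation": [0, 0, 0], "xyz": [0, 0, -3], "grip": 0.5}, {"rotation": [0, 0, 0], "xyz": [0, 0, -2.5], "grip": 0.5}, {"rotation": [0, 0, 0], "xyz": [0, 0, -1.5], "grip": 0.5}, {"rotation": [0, 0, 0], "xyz": [0, 0, 0], "grip": 0.5}, {"rotation": [0, 0, 0], "xyz": [0, 0, 0], "grip": 0.5}])

```text
t: 12.23
tool_pos: [0.4648, 0.2549, 0.0744]
tool_rot: [-3.14, -0.002, 2.686]
ft_force: [0.3, 0.6, 0.2]
gripper_width: 0.066
```

```bash
python3 - <<'E'
from h import *
s=env.get_state();print(s['tool_pos'],s['ft_force'])
im=snap('wrist','w8.png')
E
```

```text
[0.46484151 0.25487789 0.07441464] [0.27158014 0.55082371 0.207513  ]
```

View pics/w8.png

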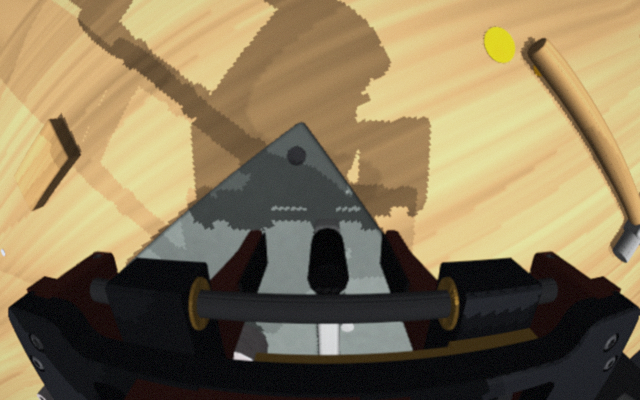

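The handle is centred between the pads at (327,260). Closing on it.

Call:
arm_command(rows=[{"rotation": [0, 0, 0], "xyz": [0, 0, 0], "grip": -1}, {"rotation": [0, 0, 0], "xyz": [0, 0, 0], "grip": -1}, {"rotation": [0, 0, 0], "xyz": [0, 0, 0], "grip": -1}, {"rotation": [0, 0, 0], "xyz": [0, 0, 0], "grip": -1}, {"rotation": [0, 0, 0], "xyz": [0, 0, 0], "grip": -1}, {"rotation": [0, 0, 0], "xyz": [0, 0, 0], "grip": -1}, {"rotation": [0, 0, 0], "xyz": [0, 0, 0], "grip": -1}, {"rotation": [0, 0, 0], "xyz": [0, 0, 0], "grip": -1}], newtons=35)

```text
t: 12.95
tool_pos: [0.4656, 0.2558, 0.0757]
tool_rot: [3.141, 0.0, 2.687]
ft_force: [1.0, 1.4, -0.4]
gripper_width: 0.0195
```

Call:
arm_command(rows=[{"rotation": [0, 0, 0], "xyz": [0, 0, 0], "grip": -1}, {"rotation": [0, 0, 0], "xyz": [0, 0, 0], "grip": -1}, {"rotation": [0, 0, 0], "xyz": [0, 0, 0], "grip": -1}, {"rotation": [0, 0, 0], "xyz": [0, 0, 0], "grip": -1}])

```text
t: 13.28
tool_pos: [0.4656, 0.2557, 0.0757]
tool_rot: [3.141, 0.0, 2.687]
ft_force: [0.2, 1.5, -0.5]
gripper_width: 0.0194
```

```bash
python3 - <<'E'
from h import *
h=np.array([.6146,.1856]);a0=np.arctan2(.0699,-.1493)
p=None
for t in np.arange(0,.73,.05):
    q=h+.165*np.array([np.cos(a0+t),np.sin(a0+t)])
    print(round(t,2),q.round(4),None if p is None else ((q-p)*100).round(2));p=q
E
```

```text
0.0 [0.4652 0.2556] None
0.05 [0.4619 0.248 ] [-0.33 -0.76]
0.1 [0.4589 0.2403] [-0.29 -0.77]
0.15 [0.4564 0.2324] [-0.25 -0.78]
0.2 [0.4542 0.2245] [-0.21 -0.8 ]
0.25 [0.4525 0.2164] [-0.17 -0.81]
0.3 [0.4512 0.2083] [-0.13 -0.81]
0.35 [0.4502 0.2001] [-0.09 -0.82]
0.4 [0.4497 0.1918] [-0.05 -0.82]
0.45 [0.4496 0.1836] [-0.01 -0.82]
0.5 [0.4499 0.1754] [ 0.03 -0.82]
0.55 [0.4506 0.1671] [ 0.07 -0.82]
0.6 [0.4518 0.159 ] [ 0.11 -0.82]
0.65 [0.4533 0.1509] [ 0.15 -0.81]
0.7 [0.4552 0.1428] [ 0.19 -0.8 ]
```

Gripped at 19.5 mm, against 20 mm expected. I follow the arc, turning with the bar.

Call:
arm_command(rows=[{"rotation": [0, 0, 0.05], "xyz": [-0.33, -0.76, 0], "grip": -1}, {"rotation": [0, 0, 0.05], "xyz": [-0.29, -0.77, 0], "grip": -1}, {"rotation": [0, 0, 0.05], "xyz": [-0.25, -0.78, 0], "grip": -1}, {"rotation": [0, 0, 0.05], "xyz": [-0.21, -0.8, 0], "grip": -1}, {"rotation": [0, 0, 0], "xyz": [0, 0, 0], "grip": -1}])

```text
t: 13.7
tool_pos: [0.4547, 0.2238, 0.0757]
tool_rot: [3.141, 0.0, 2.888]
ft_force: [2.4, 2.5, -1.2]
gripper_width: 0.0194
```

Call:
arm_command(rows=[{"rotation": [0, 0, 0.05], "xyz": [-0.17, -0.81, 0], "grip": -1}, {"rotation": [0, 0, 0.05], "xyz": [-0.13, -0.81, 0], "grip": -1}, {"rotation": [0, 0, 0.05], "xyz": [-0.09, -0.82, 0], "grip": -1}, {"rotation": [0, 0, 0.05], "xyz": [-0.05, -0.82, 0], "grip": -1}, {"rotation": [0, 0, 0.05], "xyz": [-0.01, -0.82, 0], "grip": -1}, {"rotation": [0, 0, 0.05], "xyz": [0.03, -0.82, 0], "grip": -1}, {"rotation": [0, 0, 0], "xyz": [0, 0, 0], "grip": -1}, {"rotation": [0, 0, 0], "xyz": [0, 0, 0], "grip": -1}])

```text
t: 14.37
tool_pos: [0.4509, 0.1761, 0.0757]
tool_rot: [3.14, 0.001, -3.1]
ft_force: [3.2, 5.1, -0.3]
gripper_width: 0.0193
```

Call:
arm_command(rows=[{"rotation": [0, 0, 0.05], "xyz": [0.12, -0.82, 0], "grip": -1}, {"rotation": [0, 0, 0.03], "xyz": [0.1, -0.4, 0], "grip": -1}, {"rotation": [0, 0, 0], "xyz": [0, 0, 0], "grip": -1}, {"rotation": [0, 0, 0], "xyz": [0, 0, 0], "grip": -1}])

```text
t: 14.7
tool_pos: [0.4522, 0.1639, 0.0757]
tool_rot: [3.141, -0.001, -3.019]
ft_force: [-3.5, 2.8, 2.1]
gripper_width: 0.0192
```

Call:
arm_command(rows=[{"rotation": [0, 0, 0.02], "xyz": [0.0, -0.4, 0], "grip": -1}, {"rotation": [0, 0, 0], "xyz": [0, 0, 0], "grip": -1}, {"rotation": [0, 0, 0], "xyz": [0, 0, 0], "grip": -1}])

```text
t: 14.95
tool_pos: [0.4527, 0.1601, 0.0757]
tool_rot: [3.141, 0.0, -2.998]
ft_force: [0.0, 5.3, 0.7]
gripper_width: 0.0195
```

Call:
arm_command(rows=[{"rotation": [0, 0, 0.01], "xyz": [0.03, -0.2, 0], "grip": -1}, {"rotation": [0, 0, 0], "xyz": [0, 0, 0], "grip": -1}, {"rotation": [0, 0, 0], "xyz": [0, 0, 0], "grip": -1}])

```text
t: 15.2
tool_pos: [0.4529, 0.1592, 0.0757]
tool_rot: [3.138, 0.0, -2.988]
ft_force: [0.1, 9.3, -0.3]
gripper_width: 0.0195
```

Call:
arm_command(rows=[{"rotation": [0, 0, 0], "xyz": [0.02, -0.1, 0], "grip": -1}, {"rotation": [0, 0, 0], "xyz": [0, 0, 0], "grip": -1}, {"rotation": [0, 0, 0], "xyz": [0, 0, 0], "grip": -1}, {"rotation": [0, 0, 0], "xyz": [0, 0, 0], "grip": -1}])

```text
t: 15.53
tool_pos: [0.4529, 0.159, 0.0757]
tool_rot: [3.137, 0.0, -2.987]
ft_force: [-0.7, 11.9, 0.5]
gripper_width: 0.0196
```

Call:
arm_command(rows=[{"rotation": [0, 0, 0], "xyz": [0.02, -0.1, 0], "grip": -1}, {"rotation": [0, 0, 0], "xyz": [0, 0, 0], "grip": -1}, {"rotation": [0, 0, 0], "xyz": [0, 0, 0], "grip": -1}, {"rotation": [0, 0, 0], "xyz": [0, 0, 0], "grip": -1}])

```text
t: 15.87
tool_pos: [0.4529, 0.1588, 0.0757]
tool_rot: [3.135, 0.0, -2.986]
ft_force: [-2.3, 15.4, 0.4]
gripper_width: 0.0192
```

```bash
python3 - <<'E'
from h import *
F=[]
for c in('side','scene','wrist'):
    snap(c,c+'9.png'); s=env.get_state();F.append(s['ft_force'].round(1))
print(F,s['tool_pos'],s['gripper_width'],s['t'])
a=cv2.imread('pics/side9.png')[120:240,150:310];b=cv2.imread('pics/scene9.png')[130:240,350:480]
cv2.imwrite('pics/a9.png',np.hstack([cv2.resize(a,(440,330),interpolation=cv2.INTER_CUBIC),cv2.resize(b,(360,330),interpolation=cv2.INTER_CUBIC)]))
E
```

```text
[array([-1.8, 15.6,  0.2]), array([-1.6, 14.7, -0.3]), array([-1.4, 15.7, -0.9])] [0.45293885 0.15876405 0.07570193] 0.0190077332154207 16.0167
```

View pics/a9.png

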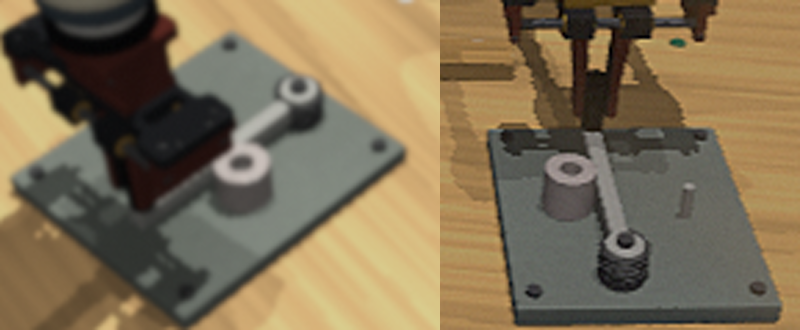

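View pics/side9.png

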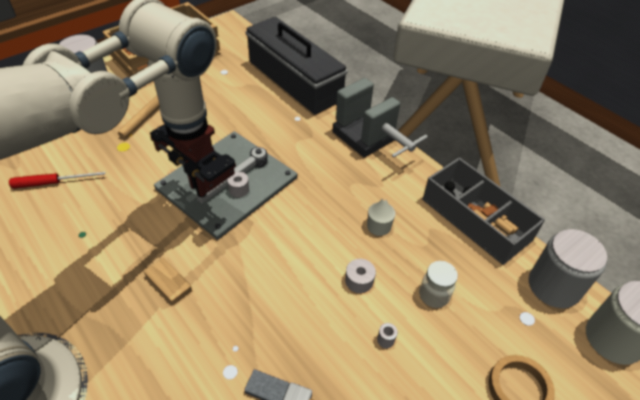

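View pics/wrist9.png

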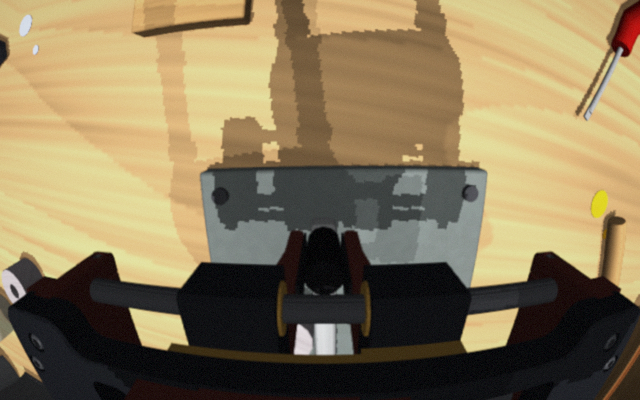

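The bar bears on the collar, which stands flat, and the push holds steady at about 15 N. The other two collars, the jar and the pot are unmoved at side (360,276), (387,335), (439,284) and (380,217). I hand in.

```bash
python3 - <<'E'
from h import *
print(env.close_job()); print(env.get_state()['ft_force'])
E
```

```text
the job is handed in; nothing more can be done
None
the job is handed in; nothing more can be done
```

The middle collar is on the pin, flat on the base plate and released. The clamp bar is closed against it, and I handed the job in at about 16 s while still gripping the handle.

- **Right collar:** the jaws closed to 44 mm on it, which matches the middle size.
- **Seating:** it slid over the pin with no side force. I felt plate contact at about 4.6 N before letting go. The last side and scene pictures show it upright and flat on the plate.
- **Clamp:** from the tool position the bar stopped at about 0.60 rad, where it should meet the middle collar. The push on the handle held steady at about 15 N, within the 10 to 20 N asked for. The grip was set to 35 N and the opening stayed near 19 mm.
- **Other things:** the small and large collars, the paint jar and the glue pot looked unmoved in the last side picture.
- **Disagreements:** the trained networks' position estimates differed by up to about 10 mm between cameras for the pin and handle. I measured those from the close-up wrist picture instead. I checked the pin against the side and scene views, and the handle by its 165 mm distance from the hinge.
- **Not checked:** the state could not be read after hand-in, so my last force reading (15.7 N) is from just before it.

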